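# Key an oval plaster mould onto a banding wheel

## Task

Set the oval plaster hump mould on the banding wheel: its keyed foot must be turned to match the slot in the wheel and sit in it fully home, with wheel and mould swung round so that the mould's length lies in line with the two red pointers on the wheel's base. Let go of it there, be gentle with the plaster (do not drop it from a height or force it), and leave the other things on the bench where they are.

Things in the scene. Friction and masses are not known exactly. Their poses are not given: they have to be found in the camera images.
- mould: Loose white oval plaster hump mould, 0.34 to 0.53 kg, upright on its black foot. Origin: centre of the foot's underside; z up, x along its length, y across. Foot: a rectangular block, 64 (x) by 32 (y) by 18 mm high. Above it the plaster, wider all round than the foot: 130 mm long with round ends, 56 mm wide, top at 80 mm. Same either way round (half turn).
- mould_sides (a point): Point on the mould's middle axis 38 mm above its origin, a good height to grip: the plaster's sides are flat and upright, 56 mm apart (along y), over the middle 74 mm of its length, from 18 to 52 mm above the origin; a half-round dome lies above.
- wheel_base: Fixed base of the banding wheel (potter's turntable): dark foot disc 210 mm across. Origin: on the wheel's axis at bench level, z up; its x axis runs through the two red pointers.
- pointer (a point): Tip of one of the two red pointers, 125 mm from the wheel's axis along the base's +x, 76.5 mm above the bench; the other stands opposite, at -x. Both are fixed.
- wheel_top (a point): Point on the wheel's axis level with the top of the dark round wheel head (200 mm across), 79 mm above the bench. The head turns freely round as far as needed but stiffly (0.4 N m of friction) and stays where it is left; a foot rubbing on it with under 10 N does not turn it. In its middle is a bright 86 mm square insert, its top at 80 mm, that has the slot.
- slot_mouth (a point): Centre of the slot's mouth, on the axis, 80 mm above the bench; axes as the base's. Slot: 68 x 36 mm, 24 mm deep, 2 mm chamfer; with the foot home the mould's origin is 18 mm below here and the plaster lies on the insert. The slot's direction is NOT reported: at the start its length is 0.4 to 1.5 rad counter-clockwise from above of the base's x. See it (dark slot in bright insert) or feel for it.
- red_tub: White tub with a red lid, 96 mm across, 75 mm high; bystander. Origin under its centre.
- blue_tub: Clear tub with a blue lid, 84 mm across, 85 mm high; bystander. Origin under its centre.
- tape: Roll of brown tape, 110 mm across, 48 mm high, lying flat; bystander. Origin under its centre.
- spatula: Blue-handled spatula, 200 mm long, lying between wheel and mould; bystander.
- tin: Open steel tin, 92 mm across, 85 mm high; bystander. Origin under its centre.
- mushroom: Small white mushroom-shaped dome mould, 120 mm across, 86 mm high; bystander. Origin under its centre.
- rib: Flat wooden rib, 120 x 55 x 8 mm; bystander. Origin under its centre.
Mind the look-alikes: they are no part of the job. What is shaped like the mould but pink is not meant.

How it is judged:
By the outcome, as a careful person would: the job done as asked, in the order asked, and still so for the second after the job is handed in, with the robot touching nothing.
It also fails if it takes over 72 s, if anything falls off the work surface, if the arm or the gripper's body presses on something with over 40 N, if the wrist force passes 120 N, or if a joint passes its speed limit or range.

## Robot

A 6-joint arm with a two-finger parallel gripper is mounted at the origin on the work surface. World frame = base frame: x ahead of the robot, y to its left, z up, the work surface at z = 0. Lengths are in m, angles in rad, forces in N, time in s.
With the tool pointing down it reaches from about 0.35 to 0.725 m from the base axis. Payload 4.3 kg.
Tool frame: the origin (TCP) lies at the very end of the fingers, on their centre line; the grasp point (between the pads) lies manip.grip_depth behind it (manip.grip_depth is the distance from the TCP to the grasp point, in m); z points along the fingers, y is the line along which they close (so a half turn about z gives the same grasp; the last joint's range is limited). The gripper opens to 85 mm and grips with 20 to 120 N. Pads are 22 mm wide; open, the fingers measure 114 mm over their backs; the gripper's body (76 mm by 85 mm) begins 54 mm behind the grasp point. The pads swing forward as they close: fully open they stand 13 mm farther back than shut.
Start: joints at [1.082, 0.377, 0.081, 1.274, 0, 1.46], TCP at [0.213, 0.534, 0.231] pointing down, gripper open.
Joint ranges: [-2.72, 2.72], [-0.84, 1.66], [-1.02, 1.22], [-1.77, 2.12], [-1.37, 1.28], [-3.14, 3.14]. Speed limits (rad/s): [2.57, 2.57, 3.14, 3.14, 3.14, 3.14].

## Interface

Orientations are given as a unit quaternion [x, y, z, w].
In Python, from bench import manip gives the robot as it stands.
- The arm moves only by the shell command python3 -m jog 'ROWS' [FORCE]. ROWS is text: rows parted by semicolons, each of 7 numbers parted by spaces: the shift along the tool's x, y, z in cm, then the turn, a rotation vector about the tool's x, y, z in rad, then the gripper command: -1 is fully open, 1 is shut, values between are in proportion. A call has 1 to 5 rows; each row is the pose to reach, as a shift and turn from the pose commanded when the call began, along the tool's axes at that moment; what a row does not reach only later rows make up. A row lasts 1/8 s, in which the tool goes at most 62.5 mm and 10.7 degrees, less where a joint would pass 70% of its speed; a pose out of reach is approached as far as the arm can. A call with a gripper value outside its range is refused whole. The fingers move at their own pace and stop on an object; FORCE is the grip in N (left out, the last holds). Time passes only in rows, so rows that repeat a pose let the fingers close. It gives the time, the measured TCP pose, the force, the opening and the grip force at its end, in the units of the state.
- manip.get_obs(): the state, without advancing time (a new reading comes with each control period).
- manip.capture(name): name is "scene" or "top"; returns a dict with "img" (384x512x3 uint8, red, green, blue), "K" (3x3 intrinsics, pixels), "R" (3x3) and "t" (3): a world point X has camera coordinates R X + t. Camera axes: x right, y down, z forward; pixel columns grow to the right and rows downward; lengths in m; the calibration is good to about 2 mm. A picture is of the moment at which its call begins. There is no depth.
- manip.close_job(): hands the job in; it is judged then, once.
Trained networks look in a picture, given as the dict that the camera call returned (one of the last four; its "shot" number tells which), for a name from the list of things; names that differ only in an ending like _2 or _b are one class to them, and where a whole thing is asked for, a point or a joint stands for the part that bears it (a point fixed in the world has none). Each returns a list of dicts, best first, with "confidence" (0 to 1); they miss things now and then, are a little off and sometimes report something else, mostly with a low value. They report only what shows in the picture. A call takes as long as a camera call. They do not tell look-alikes from the thing itself.
- manip.regions_of(query, picture): "region" (384x512 bool, what is visible of it) and "uv" ([column, row] in pixels, amid what is visible of it).
- manip.tip_of(query, picture): "uv" ([column, row] in pixels: a listed point, or the origin of a listed thing).
The state is a dict: "clock": time; "joint_pos": joint angles; "joint_velocities": joint speeds; "effort": joint torques, N m; "eef_pos": TCP position; "tool_rot": TCP orientation; "contact_force": force on the tool from outside, world axes, zero at the start; "torque": the same for the moment, N m; "grip_width": finger opening in m; "grip_force": force on a finger pad.
Only numpy, scipy, OpenCV 4.12 (cv2) and the standard library are available. Lean on these libraries where they do the work, as an engineer would, in place of code of your own. Each camera call takes 0.05 s, during which the arm holds its last target. There are 200 camera calls.

## Working session

There is one attempt and no reset: what is moved stays moved. The work goes in short steps, Python scripts to look and compute and a shell command to move; the robot and the scene stay as the last step left them, time stands still between calls to the robot, and variables do not carry over. Pictures are saved under pics/ and viewed, at most 10 in all, crops included, and the job is handed in when it is done.

```bash
mkdir -p pics; ls
cat > h.py <<'E'
import numpy as np, cv2
from bench import manip
def ray(p,uv):
    d=p["R"].T@(np.linalg.inv(p["K"])@np.array([uv[0],uv[1],1.0])); c=-p["R"].T@p["t"]; return c,d
def at(p,uv,z):
    c,d=ray(p,uv); return c+d*(z-c[2])/d[2]
def proj(p,X):
    q=p["K"]@(p["R"]@np.array(X)+p["t"]); return q[:2]/q[2]
def save(p,n,crop=None,s=1):
    im=p["img"][...,::-1]
    if crop: im=im[crop[1]:crop[3],crop[0]:crop[2]]
    cv2.imwrite("pics/"+n,cv2.resize(im,None,fx=s,fy=s,interpolation=cv2.INTER_CUBIC))
E
python3 - <<'E'
from h import *
a=manip.capture("scene");b=manip.capture("top")
im=np.hstack([a["img"],b["img"]])[...,::-1]
cv2.imwrite("pics/a.png",cv2.resize(a["img"][...,::-1],None,fx=1.5,fy=1.5)); cv2.imwrite("pics/b.png",cv2.resize(b["img"][...,::-1],None,fx=1.5,fy=1.5))
Z={"mould":0,"mould_sides":.038,"wheel_top":.079,"pointer":.0765,"slot_mouth":.08}
for n,p in(("scene",a),("top",b)):
  print(n,-p["R"].T@p["t"])
  for k in Z:
    for r in manip.tip_of(k,p)[:4]: print(k,np.round(r["uv"]),round(r["confidence"],2),at(p,r["uv"],Z[k]).round(4))
print(manip.get_obs(),manip.grip_depth)
E
```

```text
pics
scene [2.05879531 0.26910133 1.13928997]
mould [198. 186.] 0.92 [ 0.4893 -0.2411  0.    ]
mould [185. 202.] 0.71 [ 0.6015 -0.2596  0.    ]
mould_sides [198. 173.] 0.73 [ 0.4535 -0.2458  0.038 ]
mould_sides [182. 194.] 0.59 [ 0.6036 -0.2673  0.038 ]
wheel_top [321. 185.] 0.68 [0.4901 0.2519 0.079 ]
pointer [310. 203.] 0.94 [0.6101 0.2233 0.0765]
pointer [252. 208.] 0.36 [0.6828 0.0224 0.0765]
slot_mouth [320. 186.] 0.97 [0.4965 0.2481 0.08  ]
top [ 4.32508739e-01 -1.33405416e-04  1.37894146e+00]
mould [322. 220.] 0.92 [ 0.4664 -0.2399  0.    ]
mould_sides [329. 176.] 0.82 [ 0.6246 -0.2637  0.038 ]
mould_sides [326. 218.] 0.63 [ 0.4696 -0.2501  0.038 ]
wheel_top [187. 218.] 0.8 [0.475  0.2478 0.079 ]
wheel_top [321. 220.] 0.28 [ 0.4641 -0.2244  0.079 ]
pointer [196. 181.] 0.64 [0.6075 0.2164 0.0765]
slot_mouth [190. 219.] 0.84 [0.4721 0.2356 0.08  ]
{'clock': 0.6, 'joint_pos': array([ 1.08168713e+00,  3.77277730e-01,  8.10159809e-02,  1.27439337e+00,
       -3.64606211e-06,  1.46051088e+00]), 'joint_velocities': array([ 0.00104934, -0.0004807 , -0.00149609, -0.00018093,  0.00051296,
        0.00065131]), 'effort': array([-6.26693782e-04, -4.63231623e+01,  2.70011401e+01,  6.46306398e-04,
       -1.69194213e-04,  4.80705182e-06]), 'eef_pos': array([0.21266121, 0.53427991, 0.2313483 ]), 'tool_rot': array([1.88281316e-01, 9.82115136e-01, 6.69170331e-05, 2.25857558e-05]), 'contact_force': array([-0.00601182, -0.12338871, -0.40676304]), 'torque': array([ 0.01615988, -0.02773633, -0.02423082]), 'grip_force': 0.0, 'grip_width': 0.08524084924050261} 0.0187
```

View pics/b.png

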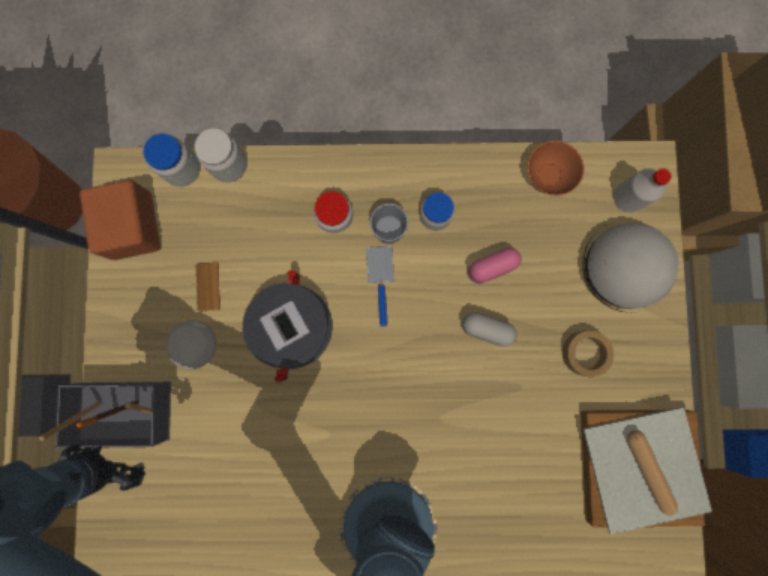

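View pics/a.png

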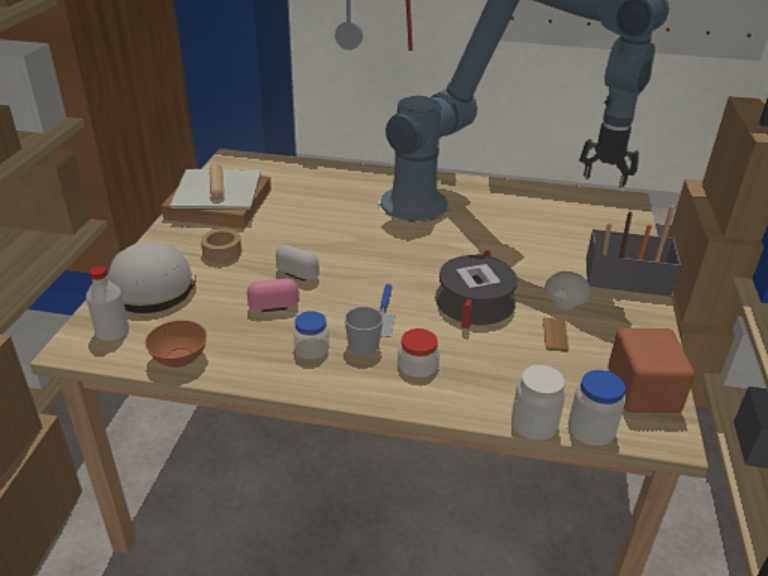

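The top view shows two candidates for the mould: the white oval at about (326,219) and the pink one at (329,177). I choose the white one. The slot is at (191,217), and the red pointers are at (196,184) and (187,250), all in px of the original image. Next I measure these.

Run:
```python
from h import *
b=manip.capture("top"); a=manip.capture("scene")
save(b,"c.png",(150,160,380,270),3.4)
def yaw(p,uv,v,z):
    d=at(p,np.add(uv,v),z)-at(p,np.subtract(uv,v),z); return np.arctan2(d[1],d[0])%np.pi
for r in manip.regions_of("mould",b):
    m=r["region"].astype(np.uint8); pts=cv2.findNonZero(m).reshape(-1,2).astype(float)
    c=pts.mean(0); w,V=np.linalg.eigh(np.cov((pts-c).T)); rect=cv2.minAreaRect(pts.astype(np.float32))
    print("mould",r["confidence"],c,len(pts),"yaw",yaw(b,c,V[:,1]*20,.05),"xy",at(b,c,.05).round(4),rect, b["img"][m>0].mean(0))
im=b["img"].astype(int)
g=im.mean(2)
# insert bright
reg=np.zeros_like(g,bool); reg[190:245,162:222]=1
ins=(reg&(g>130)).astype(np.uint8)
n,l,s,_=cv2.connectedComponentsWithStats(ins); print(s[1:])
k=1+s[1:,4].argmax(); cn=cv2.findContours((l==k).astype(np.uint8),cv2.RETR_CCOMP,cv2.CHAIN_APPROX_NONE)[0]
for c in cn:
    if len(c)<8: continue
    r=cv2.minAreaRect(c); bx=cv2.boxPoints(r); W=np.array([at(b,q,.08)[:2] for q in bx])
    e=np.diff(np.vstack([W,W[:1]]),axis=0); print("rect",r,"c",W.mean(0).round(4),"len",np.linalg.norm(e,axis=1).round(4),"yaw",(np.arctan2(e[:,1],e[:,0])%np.pi).round(3))
    mm=np.zeros_like(ins);cv2.drawContours(mm,[c],-1,1,-1)
red=((im[...,0]>110)&(im[...,1]<60)&(im[...,2]<70)); red[:165]=0; red[265:]=0; red[:,:170]=0; red[:,215:]=0
n,l,s,ce=cv2.connectedComponentsWithStats(red.astype(np.uint8))
for i in range(1,n):
  if s[i,4]>4: print("red",ce[i],s[i],at(b,ce[i],.0765).round(4))
for k,z in(("red_tub",.075),("mushroom",.086)):
  for r in manip.regions_of(k,b)[:2]: print(k,r["confidence"],at(b,r["uv"],z))
# joint slot est from scene
for k,z in(("slot_mouth",.08),("pointer",.0765)):
  for r in manip.tip_of(k,a): print(k,at(a,r["uv"],z).round(4),r["confidence"])
```

```text
mould 0.97 [325.76727273 218.91272727] 550 yaw 1.2213597330984884 xy [ 0.4674 -0.2452  0.05  ] ((325.6095886230469, 219.04110717773438), (37.92133331298828, 16.268718719482422), 20.556045532226562) [126.94181818 121.39454545 112.38363636]
mould 0.6 [329.42321429 176.62321429] 560 yaw 1.9475717047484706 xy [ 0.6203 -0.2631  0.05  ] ((329.5, 176.5), (16.526884078979492, 37.324764251708984), 68.19859313964844) [151.72857143  87.25178571 101.99821429]
mould 0.56 [191.13572924 217.0551291 ] 2866 yaw 2.9671439137174187 xy [0.4792 0.2378 0.05  ] ((191.14755249023438, 216.87705993652344), (58.38481521606445, 58.76892852783203), 50.194427490234375) [73.5132589  69.1653873  70.55966504]
[[162 191   8   7  29]
 [217 194   5   2  10]
 [162 199   5   6  19]
 [174 201  32  32 346]
 [220 201   2   1   2]
 [221 206   1   1   1]
 [214 235   8   5  32]
 [215 241   7   4  22]]
rect ((189.2830352783203, 216.50942993164062), (23.893632888793945, 24.0878849029541), 60.945396423339844) c [0.4803 0.2389] len [0.0842 0.0846 0.0837 0.0844] yaw [2.072 0.509 2.069 0.516]
rect ((189.1839599609375, 216.7311553955078), (21.853931427001953, 13.209486961364746), 60.945396423339844) c [0.4794 0.2393] len [0.0462 0.0774 0.0459 0.0772] yaw [2.072 0.511 2.069 0.514]
red [193.66666667 183.33333333] [192 180   5   8  30] [0.5978 0.225  0.0765]
red_tub 0.72 [0.74476716 0.13040219 0.075     ]
mushroom 0.69 [0.44049632 0.45939476 0.086     ]
slot_mouth [0.467 0.253 0.08 ] 0.96
pointer [0.6172 0.2331 0.0765] 0.95
```

View pics/c.png

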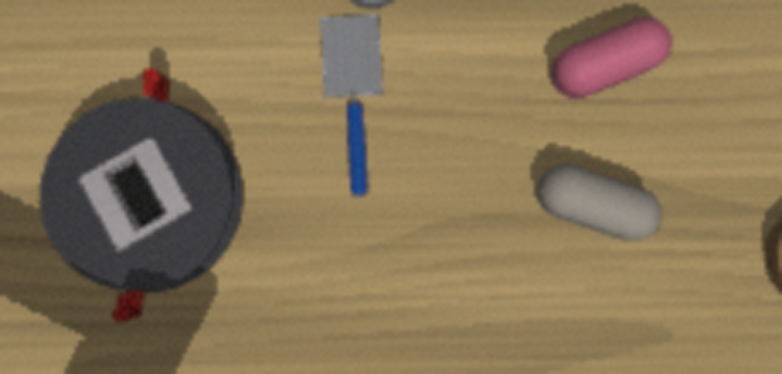

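The crop confirms the choice: the white mould is at crop px (600,203) and the pink look-alike at (612,57). The slot's length runs up and to the left at (136,192), and the pointers are at (155,84) and (129,307). Next I refine the pointer line and work out the first move.

```bash
cat >> h.py <<'E'
from scipy.spatial.transform import Rotation as Ro
def go(xyz,yaw):
    """shift (cm) and turn in tool axes to reach tool-down pose with tool x at yaw"""
    o=manip.get_obs(); R0=Ro.from_quat(o["tool_rot"]); x=np.array([np.cos(yaw),np.sin(yaw),0]); z=np.array([0,0,-1.])
    T=Ro.from_matrix(np.c_[x,np.cross(z,x),z])
    print("shift",(R0.inv().apply(np.array(xyz)-o["eef_pos"])*100).round(2),"turn",(R0.inv()*T).as_rotvec().round(3))
E
python3 - <<'E'
from h import *
b=manip.capture("top"); im=b["img"].astype(float)
q=(im[...,0]/(im[...,1]+8)>1.8).astype(np.uint8); q[:165]=0;q[265:]=0;q[:,:170]=0;q[:,215:]=0
n,l,s,ce=cv2.connectedComponentsWithStats(q); C=[]
for i in range(1,n):
  if s[i,4]>8: print(ce[i],s[i]); C.append(at(b,ce[i],.05))
d=C[0]-C[-1]; print(np.arctan2(d[1],d[0]),np.linalg.norm(d),(C[0]+C[-1])/2)
c=np.array([.48,.239,.0765])
for y in(-.20,-.12,-.04):
  u=np.array([np.cos(y),np.sin(y),0])*.125; print(y,proj(b,c+u),proj(b,c-u))
go([.467,-.245,.20],1.221+np.pi)
E
```

```text
[194.98214286 184.46428571] [192 180   7  10  56]
[187.48 249.46] [184 246   8   9  50]
-0.1071927214126823 0.2341140868291491 [0.48060065 0.23731667 0.05      ]
-0.2 [196.72526405 181.98870046] [182.01942115 251.86148106]
-0.12 [193.95601372 181.57504396] [184.84320002 252.29530255]
-0.04 [191.15893483 181.38309797] [187.69748321 252.49837868]
shift [-52.45 -63.     3.13] turn [ 0.   0.  -1.6]
```

```bash
python3 -m jog '-52.45 -63 3.13 0 0 -1.6 -1; -52.45 -63 3.13 0 0 -1.6 -1; -52.45 -63 3.13 0 0 -1.6 -1; -52.45 -63 3.13 0 0 -1.6 -1; -52.45 -63 3.13 0 0 -1.6 -1'; python3 -c "
from h import *
go([.467,-.245,.20],1.221+np.pi)"
```

```text
clock: 1.62
eef_pos: [0.303, 0.263, 0.221]
tool_rot: [-0.237, 0.972, 0.0, 0.001]
contact_force: [1.0, -0.2, 0.2]
grip_width: 0.0852
grip_force: 0.0
shift [  8.79 -52.65   2.1 ] turn [-0.     0.001 -0.743]
```

```bash
python3 -m jog '8.8 -52.7 2.1 0 0 -0.743 -1; 8.8 -52.7 2.1 0 0 -0.743 -1; 8.8 -52.7 2.1 0 0 -0.743 -1; 8.8 -52.7 2.1 0 0 -0.743 -1; 8.8 -52.7 2.1 0 0 -0.743 -1'; python3 -c "
from h import *
go([.467,-.245,.17],1.221+np.pi)"
```

```text
clock: 2.25
eef_pos: [0.3813, 0.0268, 0.2114]
tool_rot: [-0.564, 0.826, -0.0, 0.001]
contact_force: [0.5, 0.5, 0.4]
grip_width: 0.0858
grip_force: 0.0
shift [ 22.21 -17.85   4.15] turn [-0.001  0.001 -0.022]
```

```bash
python3 -m jog '22.2 -17.85 4.15 0 0 -0.022 -1; 22.2 -17.85 4.15 0 0 -0.022 -1; 22.2 -17.85 4.15 0 0 -0.022 -1; 22.2 -17.85 4.15 0 0 -0.022 -1; 22.2 -17.85 4.15 0 0 -0.022 -1'; python3 -c "
from h import *
go([.467,-.245,.12],1.221+np.pi)
print(manip.get_obs()['joint_pos'])
a=manip.capture('scene');o=manip.get_obs();b=manip.capture('top')
for p,n,x in((a,'s',(110,100,270,220)),(b,'t',(270,160,400,260))): save(p,'d%s.png'%n,x,3)
A=cv2.imread('pics/ds.png');B=cv2.imread('pics/dt.png');h=max(len(A),len(B))
cv2.imwrite('pics/d.png',cv2.resize(np.hstack([cv2.copyMakeBorder(i,0,h-len(i),0,0,0) for i in(A,B)]),None,fx=.9,fy=.9))"
```

```text
clock: 2.88
eef_pos: [0.4656, -0.2469, 0.1691]
tool_rot: [-0.57, 0.822, -0.0, 0.0]
contact_force: [0.5, 0.3, 0.3]
grip_width: 0.0852
grip_force: 0.0
shift [-0.23 -0.06  4.91] turn [-0.001 -0.    -0.008]
[-6.07992786e-01  3.06422780e-01 -1.83816693e-01  1.07986637e+00
 -2.18859954e-05 -1.82145835e+00]
```

View pics/d.png

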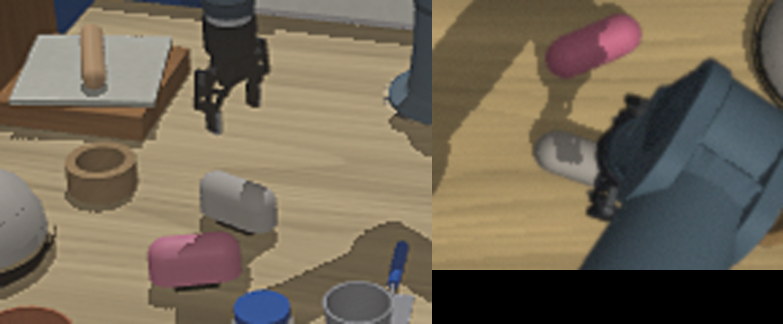

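The gripper (left half, px (225,90)) stands above the white mould at (237,200), aligned with it. I'll fit the mould's silhouette to the first top picture to get the position along its length.

```bash
cat >> h.py <<'E'
from scipy.optimize import minimize
def shape():
    P=[]
    for s in(-1,1):
        for th in np.linspace(-np.pi/2,np.pi/2,15):
            for z,r in[(.018,.028),(.052,.028)]+[(.052+.028*np.sin(f),.028*np.cos(f)) for f in np.linspace(.1,1.57,8)]:
                P.append([s*(.037+r*np.cos(th)),r*np.sin(th),z])
    return np.array(P)
def hull(p,x,y,yaw,z=0):
    X=Ro.from_euler('z',yaw).apply(shape())+[x,y,z]
    q=(p["K"]@(p["R"]@X.T+p["t"][:,None])); q=(q[:2]/q[2]).T
    return cv2.convexHull(q.astype(np.float32)).reshape(-1,2)
E
python3 - <<'E'
from h import *
p=manip.capture("top")
im=cv2.imread("pics/b.png"); S=1.5
hsv=cv2.cvtColor(im,cv2.COLOR_BGR2HSV).astype(int)
x0,y0,x1,y1=445,295,535,365
sub=im[y0:y1,x0:x1].astype(int)
r=(sub[...,2]-sub[...,0])/(sub.sum(2)+1)
f=lambda a:np.histogram(a,12)
print(f(r))
soft=np.clip((0.115-r)/0.08,0,1)
cv2.imwrite("pics/e.png",cv2.resize(np.hstack([sub.astype(np.uint8),cv2.cvtColor((soft*255).astype(np.uint8),cv2.COLOR_GRAY2BGR)]),None,fx=4,fy=4))
M=(r<.08).astype(np.uint8);n,l,s,c=cv2.connectedComponentsWithStats(M);k=1+s[1:,4].argmax();M=(l==k);print(s[k])
big=cv2.resize(M.astype(np.float32),None,fx=4,fy=4)
def cost(v):
    h=hull(p,v[0]/100,v[1]/100,v[2])
    h=((h+.5)*S-.5-[x0,y0]+.5)*4-.5
    m=np.zeros(big.shape,np.uint8);cv2.fillPoly(m,[np.round(h*16).astype(np.int32)],1,shift=4)
    return np.abs(m-big).sum()
best=min((minimize(cost,[46.7+i,-24.7+j,1.22],method="Nelder-Mead",options=dict(initial_simplex=np.array([[46.7+i,-24.7+j,1.2],[47.3+i,-24.7+j,1.25],[46.7+i,-24+j,1.22],[46.5,-25,1.3]]))) for i in(-.3,.3) for j in(-.4,.4)),key=lambda r:r.fun)
print(best.x,best.fun,big.sum())
E
```

```text
(array([ 977,  103,   48,   37,   35,   37,   30,   36,   58,   80, 1679,
       3180]), array([0.02904564, 0.04105239, 0.05305914, 0.06506589, 0.07707263,
       0.08907938, 0.10108613, 0.11309288, 0.12509962, 0.13710637,
       0.14911312, 0.16111987, 0.17312661]))
[  17   18   54   32 1169]
[ 46.73712229 -24.65350296   1.2316092 ] 1366.46875 18704.0
```

```bash
python3 -c "
from h import *
go([.4674,-.2465,.019],1.23+np.pi)"; python3 -m jog '0 0 5 0 0 -0.02 -1; 0 0 5 0 0 -0.02 -1; 0 0 5 0 0 -0.02 -1'; python3 -c "
from h import *
go([.4674,-.2465,.019],1.23+np.pi)"
```

```text
shift [ 0.03 -0.26 15.01] turn [ 0.     0.    -0.017]
clock: 3.4
eef_pos: [0.4652, -0.2431, 0.1209]
tool_rot: [-0.58, 0.815, -0.0, 0.0]
contact_force: [1.0, -0.3, -0.2]
grip_width: 0.0854
grip_force: 0.0
shift [ 0.25 -0.31 10.19] turn [-0.     0.     0.007]
```

```bash
python3 -m jog '0.2 -0.3 3 0 0 0 -1; 0.2 -0.3 6 0 0 0 -1; 0.2 -0.3 8 0 0 0 -1; 0.2 -0.3 10 0 0 0 -1;0.2 -0.3 10 0 0 0 -1'; python3 -c "
from h import *
go([.4674,-.2465,.019],1.23+np.pi)"
```

```text
clock: 4.03
eef_pos: [0.4676, -0.2465, 0.0203]
tool_rot: [-0.58, 0.815, 0.0, 0.0]
contact_force: [-0.9, -0.7, 0.2]
grip_width: 0.0852
grip_force: 0.0
shift [0.01 0.02 0.13] turn [-0.     0.     0.006]
```

```bash
python3 -m jog '0 0 0.1 0 0 0 0.2; 0 0 0.1 0 0 0 0.6; 0 0 0.1 0 0 0 1; 0 0 0.1 0 0 0 1; 0 0 0.1 0 0 0 1' 60; python3 -m jog '0 0 0 0 0 0 1; 0 0 0 0 0 0 1'; python3 -m jog '0 0 -2 0 0 0 1; 0 0 -5 0 0 0 1;0 0 -10 0 0 0 1;0 0 -16 0 0 0 1;0 0 -16 0 0 0 1'; python3 -c "
from h import *
print(manip.get_obs()['contact_force'],manip.get_obs()['torque'])
go([.48,.239,.18],.512+np.pi)"
```

```text
clock: 4.65
eef_pos: [0.4688, -0.2476, 0.0205]
tool_rot: [-0.579, 0.815, -0.002, 0.001]
contact_force: [-0.8, 0.7, 5.3]
grip_width: 0.0551
grip_force: 64.8
clock: 4.9
eef_pos: [0.4688, -0.2476, 0.0205]
tool_rot: [-0.579, 0.815, -0.002, 0.001]
contact_force: [-0.3, 0.4, 5.9]
grip_width: 0.0555
grip_force: 64.8
clock: 5.52
eef_pos: [0.4703, -0.2488, 0.184]
tool_rot: [-0.579, 0.815, -0.005, 0.002]
contact_force: [0.4, 0.1, -4.4]
grip_width: 0.0553
grip_force: 65.4
[ 0.44320724  0.12553088 -4.35950426] [-0.05101962 -0.09899989  0.01848431]
shift [-46.39  15.12   0.13] turn [-0.01   0.001  0.724]
```

```bash
python3 -m jog '-46.4 15.1 0.1 0 0 0.724 1;-46.4 15.1 0.1 0 0 0.724 1;-46.4 15.1 0.1 0 0 0.724 1;-46.4 15.1 0.1 0 0 0.724 1;-46.4 15.1 0.1 0 0 0.724 1'; python3 -c "
from h import *
go([.48,.239,.18],.512+np.pi)"
```

```text
clock: 6.15
eef_pos: [0.4727, 0.042, 0.1766]
tool_rot: [-0.251, 0.968, 0.0, -0.001]
contact_force: [0.9, 0.2, -3.0]
grip_width: 0.0552
grip_force: 65.1
shift [-10.22  16.85  -0.35] turn [ 0.001 -0.002 -0.004]
```

```bash
python3 -m jog '-10.2 16.8 -0.3 0 0 0 1;-10.2 16.8 -0.3 0 0 0 1;-10.2 16.8 -0.3 0 0 0 1;-10.2 16.8 -0.3 0 0 0 1;-10.2 16.8 -0.3 0 0 0 1'; python3 -m jog '0 0 0 0 0 0 1;0 0 0 0 0 0 1'; python3 -c "
from h import *
go([.48,.239,.12],.512+np.pi)
a=manip.capture('scene');save(a,'f.png',(270,80,380,240),3.7)
for k,z in(('slot_mouth',.08),('mould',.16),('mould_sides',.2)):
  for r in manip.tip_of(k,a)[:2]: print(k,at(a,r['uv'],z).round(4),r['uv'],r['confidence'])
"
```

```text
clock: 6.78
eef_pos: [0.4795, 0.2369, 0.1796]
tool_rot: [-0.254, 0.967, -0.0, -0.001]
contact_force: [-0.7, -1.4, -3.7]
grip_width: 0.0551
grip_force: 65.7
clock: 7.02
eef_pos: [0.4806, 0.2355, 0.1809]
tool_rot: [-0.252, 0.968, -0.0, -0.0]
contact_force: [-0.1, 0.3, -5.0]
grip_width: 0.0551
grip_force: 65.7
shift [-0.12  0.34  6.09] turn [-0.    -0.001 -0.003]
slot_mouth [0.4847 0.2486 0.08  ] [320.3, 183.9] 0.61
mould [0.4841 0.24   0.16  ] [320.1, 165.9] 0.75
mould [ 0.8171 -0.1809  0.16  ] [185.1, 203.6] 0.64
mould_sides [ 0.8284 -0.1856  0.2   ] [181.9, 195.6] 0.77
mould_sides [0.4588 0.2403 0.2   ] [321.8, 153.3] 0.57
```

View pics/f.png

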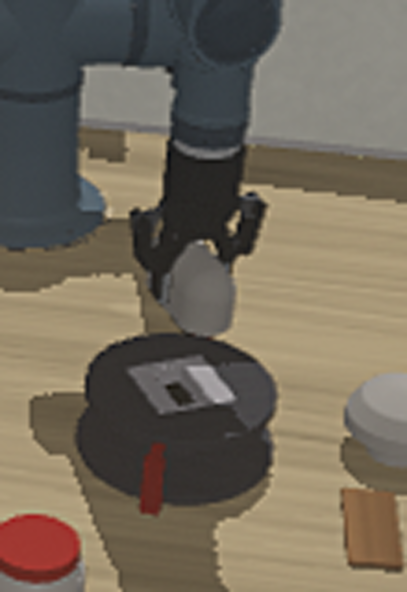

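The crop shows the mould held above the wheel at (200,300), with the insert at (182,385) and the near pointer at (152,480). I'll fit the insert square in both first pictures for a tighter centre and yaw.

Run:
```python
from h import *
S=1.5
P={n:manip.capture(n) for n in("scene","top")}
D={}
for n,f,roi in(("scene","a",(435,250,520,305)),("top","b",(250,292,325,357))):
    im=cv2.imread("pics/%s.png"%f).astype(float); x0,y0,x1,y1=roi; g=im[y0:y1,x0:x1].mean(2)
    sub=im[y0:y1,x0:x1]; sat=(sub[...,2]-sub[...,0])/(sub.sum(2)+1)
    M=((g>115)&(sat<.1)).astype(np.uint8); nn,l,s,c=cv2.connectedComponentsWithStats(M); k=1+s[1:,4].argmax()
    h=cv2.convexHull(cv2.findNonZero((l==k).astype(np.uint8)))
    m=np.zeros(M.shape,np.float32); cv2.fillPoly(m,[h],1); D[n]=(roi,cv2.resize(m,None,fx=4,fy=4)); print(n,s[k],m.sum())
Q=np.array([[1,1],[1,-1],[-1,-1],[-1,1]])*.043
def cost(v,ns):
    t=0
    for n in ns:
        p=P[n];roi,big=D[n]
        X=np.c_[Q,np.full(4,.08)]; X=Ro.from_euler('z',v[2]).apply(X)+[v[0]/100,v[1]/100,0]
        h=np.array([proj(p,x) for x in X]); h=(((h+.5)*S-np.array(roi[:2])))*4-.5
        m=np.zeros(big.shape,np.uint8);cv2.fillPoly(m,[np.round(h*16).astype(np.int32)],1,shift=4); t+=np.abs(m-big).sum()
    return t
for ns in(["scene"],["top"],["scene","top"]):
    b=min((minimize(cost,[0,0,0],args=(ns,),method="Nelder-Mead",options=dict(initial_simplex=np.array([[48+i,24+j,.5],[48.8+i,24+j,.55],[48+i,24.8+j,.45],[47.5+i,23.5+j,.6]]))) for i in(-.4,.4) for j in(-.4,.4)),key=lambda r:r.fun)
    print(ns,b.x.round(3),b.fun,[D[n][1].sum() for n in ns])
```

```text
scene [ 22  14  43  24 464] 693.0
top [ 11  10  48  48 852] 1387.0
['scene'] [48.15  24.119  0.528] 866.78125 [np.float32(11088.0)]
['top'] [48.015 23.91   0.512] 916.59375 [np.float32(22192.0)]
['scene', 'top'] [48.036 23.915  0.509] 1990.71875 [np.float32(11088.0), np.float32(22192.0)]
```

```bash
python3 -c "
from h import *
go([.4808,.24,.106],.515+np.pi)"
```

```text
shift [-0.16  0.29  7.52] turn [-0.     0.    -0.004]
```

```bash
python3 -m jog '-0.2 0.4 2 0 0 -0.004 1;-0.2 0.4 4 0 0 -0.004 1;-0.2 0.4 6 0 0 -0.004 1;-0.2 0.4 7.2 0 0 -0.004 1;-0.2 0.4 7.2 0 0 -0.004 1'; python3 -m jog '0 0 0 0 0 0 1;0 0 0 0 0 0 1';python3 -c "
from h import *
print(manip.get_obs()['eef_pos'],manip.get_obs()['contact_force'])
go([.4808,.24,.1],.515+np.pi)"
```

```text
clock: 7.95
eef_pos: [0.4797, 0.2412, 0.1084]
tool_rot: [-0.255, 0.967, -0.0, -0.001]
contact_force: [0.4, 0.4, -4.2]
grip_width: 0.0553
grip_force: 65.7
clock: 8.2
eef_pos: [0.4813, 0.2418, 0.1101]
tool_rot: [-0.255, 0.967, 0.0, 0.001]
contact_force: [0.1, 0.4, -3.6]
grip_width: 0.0551
grip_force: 65.7
[0.48125919 0.24176327 0.11007722] [ 0.14148755  0.41921488 -3.63572072]
shift [ 0.13 -0.13  1.01] turn [-0.     0.002  0.001]
```

```bash
python3 -m jog '0.1 -0.1 0.4 0 0 0 1;0.1 -0.1 0.7 0 0 0 1;0.1 -0.1 1.0 0 0 0 1;0.1 -0.1 1.2 0 0 0 1;0.1 -0.1 1.2 0 0 0 1';python3 -c "
from h import *
go([.4808,.24,.0825],.515+np.pi)"
```

```text
clock: 8.82
eef_pos: [0.4802, 0.2401, 0.1001]
tool_rot: [-0.255, 0.967, 0.0, 0.001]
contact_force: [-6.9, -3.9, 19.1]
grip_width: 0.055
grip_force: 68.7
shift [-0.04 -0.04  1.76] turn [-0.     0.002  0.001]
```

```bash
python3 -m jog '0.15 0 -0.3 0 0 0 1;0.25 0 -0.2 0 0 0 1;0.25 0 -0.1 0 0 0 1;0.25 0 0 0 0 0 1;0.25 0 0 0 0 0 1';python3 -c "
from h import *
go([.4808,.24,.0825],.515+np.pi)"
```

```text
clock: 9.45
eef_pos: [0.4806, 0.2401, 0.1001]
tool_rot: [-0.255, 0.967, 0.001, 0.003]
contact_force: [-1.4, -1.0, 15.1]
grip_width: 0.0551
grip_force: 68.6
shift [ 0.   -0.02  1.76] turn [-0.     0.007  0.001]
```

```bash
python3 -m jog '0 0 -0.6 0 0 0 1;0 0 -0.6 0 0 0 1;0 0 -0.6 0 0 0 1';python3 -c "
from h import *
print(manip.get_obs()['contact_force'])
go([.4808,.24,.0825],.515+np.pi)"
```

```text
clock: 9.82
eef_pos: [0.4771, 0.2386, 0.1021]
tool_rot: [-0.255, 0.967, -0.0, -0.001]
contact_force: [-0.0, 0.3, -3.3]
grip_width: 0.055
grip_force: 66.2
[-0.03737803  0.26301564 -3.33179605]
shift [-0.39 -0.06  1.96] turn [ 0.    -0.002  0.001]
```

```bash
python3 -m jog '0 0 0.2 0 0 0 1;0 0 0.3 0 0 0 1;0 0 0.4 0 0 0 1;0 0 0.5 0 0 0 1;0 0 0.5 0 0 0 1';python3 -c "
from h import *
o=manip.get_obs();print(o['contact_force'],o['torque'])
go([.4808,.24,.0825],.515+np.pi)"
```

```text
clock: 10.45
eef_pos: [0.4777, 0.2388, 0.1002]
tool_rot: [-0.255, 0.967, 0.0, 0.0]
contact_force: [-6.8, -3.5, 15.0]
grip_width: 0.0549
grip_force: 68.6
[-6.76087892 -3.50181265 15.04957682] [-0.49379236  1.61971625  0.07593715]
shift [-0.33 -0.05  1.77] turn [-0.     0.001  0.001]
```

Run:
```python
from h import *
a=manip.capture('scene'); o=manip.get_obs(); x,y,_=o["eef_pos"]
yaw=2*np.arctan2(o["tool_rot"][1],o["tool_rot"][0])
x0,y0,x1,y1=285,140,355,215; s=8
im=cv2.resize(a["img"][y0:y1,x0:x1,::-1],None,fx=s,fy=s,interpolation=cv2.INTER_CUBIC)
f=lambda q:np.round(((np.array(q)+.5-[x0,y0])*s-.5)*16).astype(np.int32)
cv2.polylines(im,[f(hull(a,x,y,yaw,.08))],True,(0,255,0),1,cv2.LINE_AA,4)
for hx,hy,c in((.043,.043,(255,255,0)),(.034,.018,(0,255,255))):
  X=Ro.from_euler('z',.515).apply([[hx,hy,.08],[hx,-hy,.08],[-hx,-hy,.08],[-hx,hy,.08]])+[.4808,.24,0]
  cv2.polylines(im,[f([proj(a,q) for q in X])],True,c,1,cv2.LINE_AA,4)
cv2.imwrite("pics/g.png",im); print(x,y,yaw)
```

```text
0.47767349215579996 0.23880781533129716 3.657524240845315
```

View pics/g.png

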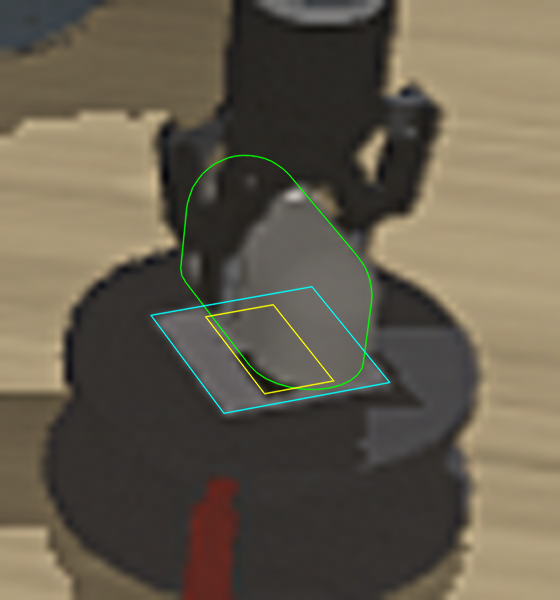

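The overlay shows the mould's front edge (315,388) and the insert (270,350) where I expected them, with the dark slot end just showing at (265,378). So the error is only a few mm, and I'll slide under light pressure to find the slot.

```bash
python3 -m jog '0 0 -0.2 0 0 0 1;-0.2 0 -0.2 0 0 0 1;-0.3 0 -0.2 0 0 0 1' | sed -n '1,4p'; python3 -m jog '-0.1 0 0 0 0 0 1;-0.2 0 0 0 0 0 1'| sed -n '1,4p';python3 -m jog '-0.1 0 0 0 0 0 1;-0.2 0 0 0 0 0 1'| sed -n '1,4p';python3 -m jog '-0.1 0 0 0 0 0 1;-0.2 0 0 0 0 0 1'| sed -n '1,4p'; python3 -m jog '-0.1 0 0 0 0 0 1;-0.2 0 0 0 0 0 1'| sed -n '1,4p'
```

```text
clock: 10.88
eef_pos: [0.4787, 0.2393, 0.1002]
tool_rot: [-0.255, 0.967, -0.001, -0.002]
contact_force: [-8.6, -5.4, 11.0]
clock: 11.12
eef_pos: [0.4789, 0.2395, 0.1002]
tool_rot: [-0.255, 0.967, -0.001, -0.003]
contact_force: [-11.6, -6.5, 14.8]
clock: 11.38
eef_pos: [0.4801, 0.2402, 0.1002]
tool_rot: [-0.255, 0.967, -0.001, -0.004]
contact_force: [-9.5, -6.3, 12.2]
clock: 11.62
eef_pos: [0.4826, 0.2417, 0.1003]
tool_rot: [-0.255, 0.967, -0.001, -0.003]
contact_force: [-10.7, -6.3, 13.2]
clock: 11.88
eef_pos: [0.4828, 0.2418, 0.1003]
tool_rot: [-0.255, 0.967, -0.001, -0.005]
contact_force: [-15.1, -9.4, 17.8]
```

```bash
python3 -m jog '0 0 -0.6 0 0 0 1;0 0 -0.6 0 0 0 1;0 0 -0.6 0 0 0 1' | sed -n '1,4p'; python3 -c "
from h import *
print(manip.get_obs()['contact_force'])
go([.4808,.24,.100],.515+np.pi)"
```

```text
clock: 12.25
eef_pos: [0.488, 0.2445, 0.1058]
tool_rot: [-0.255, 0.967, 0.0, 0.0]
contact_force: [-0.2, 0.5, -4.9]
[-0.18062865  0.47955358 -4.89371049]
shift [ 0.84 -0.04  0.58] turn [0.    0.001 0.001]
```

```bash
python3 -m jog '0.84 -0.34 0 0 0 0 1;0.84 -0.34 0.3 0 0 0 1;0.84 -0.34 0.6 0 0 0 1;0.84 -0.34 0.75 0 0 0 1;0.84 -0.34 0.75 0 0 0 1'| sed -n '1,4p'; python3 -m jog '0.2 0 0 0 0 0 1;0.2 0 0 0 0 0 1'| sed -n '1,4p';python3 -m jog '0.2 0 0 0 0 0 1;0.2 0 0 0 0 0 1'| sed -n '1,4p'; python3 -c "
from h import *
go([.4808,.24,.100],.515+np.pi)"
```

```text
clock: 12.88
eef_pos: [0.4818, 0.2372, 0.0984]
tool_rot: [-0.255, 0.967, 0.0, -0.0]
contact_force: [-0.3, -0.2, -3.7]
clock: 13.12
eef_pos: [0.4805, 0.2364, 0.0989]
tool_rot: [-0.255, 0.967, 0.0, 0.001]
contact_force: [1.3, -0.5, -4.6]
clock: 13.38
eef_pos: [0.4803, 0.2362, 0.0992]
tool_rot: [-0.255, 0.967, 0.001, 0.002]
contact_force: [4.5, 2.4, -6.6]
shift [-0.23  0.3  -0.08] turn [0.    0.004 0.001]
```

The foot has entered the slot (z 98.4 mm with no load). I'll go back to that x and lower.

```bash
python3 -m jog '-0.35 0 0 0 0 0 1;-0.35 0 0.2 0 0 0 1;-0.35 0 0.5 0 0 0 1;-0.35 0 0.5 0 0 0 1'; python3 -c "
from h import *
print(manip.get_obs()['torque'])
go([.4808,.24,.0825],.515+np.pi)"
```

```text
clock: 13.88
eef_pos: [0.4807, 0.2366, 0.0931]
tool_rot: [-0.255, 0.967, -0.0, -0.001]
contact_force: [-0.1, -0.7, -4.3]
grip_width: 0.0554
grip_force: 65.9
[-0.02022548  0.02100009  0.04277319]
shift [-0.17  0.29  1.05] turn [ 0.    -0.001  0.001]
```

Going in freely. Lowering the rest of the way.

```bash
python3 -m jog '0 0 0.3 0 0 0 1;0 0 0.6 0 0 0 1;0 0 0.8 0 0 0 1;0 0 0.9 0 0 0 1;0 0 0.9 0 0 0 1'; python3 -m jog '0 0 0.1 0 0 0 1;0 0 0.2 0 0 0 1;0 0 0.2 0 0 0 1';  python3 -c "
from h import *
print(manip.get_obs()['torque'])
go([.4808,.24,.0825],.515+np.pi)"
```

```text
clock: 14.5
eef_pos: [0.4814, 0.2369, 0.0845]
tool_rot: [-0.255, 0.967, 0.0, -0.0]
contact_force: [0.9, 0.1, -3.8]
grip_width: 0.0551
grip_force: 65.9
clock: 14.88
eef_pos: [0.4814, 0.2369, 0.0825]
tool_rot: [-0.255, 0.967, 0.0, -0.0]
contact_force: [0.4, 0.1, -3.5]
grip_width: 0.0546
grip_force: 65.9
[ 0.0184337  -0.0242024  -0.00630355]
shift [-0.1   0.29  0.  ] turn [ 0.    -0.     0.001]
```

```bash
python3 -m jog '0 0 0.1 0 0 0 1;0 0 0.2 0 0 0 1;0 0 0.2 0 0 0 1';python3 -m jog '0 0 0.1 0 0 0 1;0 0 0.1 0 0 0 1'
```

```text
clock: 15.25
eef_pos: [0.4814, 0.237, 0.0824]
tool_rot: [-0.255, 0.967, 0.0, 0.001]
contact_force: [-5.6, -2.6, 9.7]
grip_width: 0.0552
grip_force: 68.0
clock: 15.5
eef_pos: [0.4815, 0.237, 0.0824]
tool_rot: [-0.255, 0.967, 0.0, 0.001]
contact_force: [-8.1, -3.4, 17.1]
grip_width: 0.0551
grip_force: 68.8
```

```bash
python3 -m jog '0 0 -0.3 0 0 0 1;0 0 -0.3 0 0 0 1' 100;python3 -m jog '0 0 0 0 0 0.04 1;0 0 0 0 0 0.08 1;0 0 0 0 0 0.12 1;0 0 0 0 0 0.16 1;0 0 0 0 0 0.2 1';python3 -c "
from h import *
o=manip.get_obs();print(o['torque'],2*np.arctan2(o['tool_rot'][1],o['tool_rot'][0])-np.pi)"
```

```text
clock: 15.75
eef_pos: [0.4817, 0.2371, 0.0826]
tool_rot: [-0.255, 0.967, 0.0, 0.0]
contact_force: [-0.5, -0.8, -4.0]
grip_width: 0.0548
grip_force: 105.8
clock: 16.38
eef_pos: [0.4836, 0.2379, 0.0836]
tool_rot: [-0.157, 0.988, 0.001, 0.002]
contact_force: [1.7, 3.3, -2.3]
grip_width: 0.0547
grip_force: 123.6
[ 0.82357444 -0.4850704   0.17753707] 0.3146698847774565
```

```bash
python3 -m jog '0 0 0 0 0 0.05 1;0 0 0 0 0 0.1 1;0 0 0 0 0 0.15 1;0 0 0 0 0 0.2 1;0 0 0 0 0 0.25 1';python3 -m jog '0 0 0 0 0 0.05 1;0 0 0 0 0 0.1 1;0 0 0 0 0 0.15 1;0 0 0 0 0 0.2 1;0 0 0 0 0 0.23 1';python3 -c "
from h import *
o=manip.get_obs();print(o['torque'],2*np.arctan2(o['tool_rot'][1],o['tool_rot'][0])-np.pi)"
```

```text
clock: 17.0
eef_pos: [0.4828, 0.2378, 0.0835]
tool_rot: [-0.033, 0.999, 0.001, 0.001]
contact_force: [10.0, 4.3, -3.6]
grip_width: 0.0547
grip_force: 139.9
clock: 17.62
eef_pos: [0.4818, 0.2376, 0.0827]
tool_rot: [0.082, 0.997, 0.001, 0.0]
contact_force: [-5.5, -3.7, -3.5]
grip_width: 0.0547
grip_force: 143.2
[-0.47109384  0.19092957  0.31574676] -0.16420911661945414
```

```bash
python3 -m jog '0 0 0 0 0 -0.03 1;0 0 0 0 0 -0.055 1;0 0 0 0 0 -0.055 1' 40;python3 -m jog '0 0 0.1 0 0 0 1;0 0 0.2 0 0 0 1;0 0 0.2 0 0 0 1';python3 -c "
from h import *
o=manip.get_obs();print(o['torque'],2*np.arctan2(o['tool_rot'][1],o['tool_rot'][0])-np.pi)"
```

```text
clock: 18.0
eef_pos: [0.4831, 0.2371, 0.0839]
tool_rot: [0.054, 0.999, 0.0, 0.002]
contact_force: [-1.0, 0.2, 3.6]
grip_width: 0.0548
grip_force: 142.6
clock: 18.38
eef_pos: [0.4843, 0.2375, 0.0829]
tool_rot: [0.054, 0.999, 0.001, 0.003]
contact_force: [-7.5, 0.7, 10.0]
grip_width: 0.0544
grip_force: 152.4
[-0.05232241  3.54152908  0.15370934] -0.10869593450647841
```

```bash
python3 -m jog '0 0 -0.2 0 0 0 0.3;0 0 -0.2 0 0 0 0;0 0 -0.2 0 0 0 -0.5;0 0 -0.2 0 0 0 -1;0 0 -0.2 0 0 0 -1';python3 -m jog '0 0 0 0 0 0 -1;0 0 0 0 0 0 -1'
```

```text
clock: 19.0
eef_pos: [0.481, 0.2367, 0.0821]
tool_rot: [0.055, 0.999, -0.0, -0.0]
contact_force: [-0.1, -0.1, 0.7]
grip_width: 0.0857
grip_force: 0.0
clock: 19.25
eef_pos: [0.4814, 0.2369, 0.0825]
tool_rot: [0.055, 0.999, 0.0, -0.0]
contact_force: [0.5, -0.6, -0.7]
grip_width: 0.0856
grip_force: 0.0
```

Now lift straight up, move the arm aside (towards -y) and look.

```bash
python3 -m jog '0 0 -3 0 0 0 -1;0 0 -7 0 0 0 -1;0 0 -13 0 0 0 -1;0 0 -15 0 0 0 -1;0 0 -15 0 0 0 -1';python3 -m jog '0 -30 0 0 0 0 -1;0 -30 0 0 0 0 -1;0 -30 0 0 0 0 -1;0 -30 0 0 0 0 -1;0 -30 0 0 0 0 -1' | sed -n 1,4p;  python3 - <<'E'
from h import *
b=manip.capture("top");a=manip.capture("scene")
P={"top":b,"scene":a}
A=cv2.resize(b["img"][165:270,150:240,::-1],None,fx=5,fy=5,interpolation=cv2.INTER_CUBIC);B=cv2.resize(a["img"][140:240,285:355,::-1],(367,525),interpolation=cv2.INTER_CUBIC)
cv2.imwrite("pics/i.png",np.hstack([A[:525],B]))
for n,p in P.items():
  np.save(n+".npy",p["img"])
im=b["img"].astype(float)
q=(im[...,0]/(im[...,1]+8)>1.8).astype(np.uint8); q[:165]=0;q[265:]=0;q[:,:170]=0;q[:,215:]=0
n,l,s,ce=cv2.connectedComponentsWithStats(q);C=[]
for i in range(1,n):
  if s[i,4]>8: print(ce[i],s[i]); C.append(at(b,ce[i],.05))
d=C[0]-C[-1]; print("pointer yaw",np.arctan2(d[1],d[0]))
for r in manip.regions_of("mould",b)[:3]:
  if r["uv"][0]>250: continue
  M=r["region"]; big=cv2.resize(M.astype(np.float32),None,fx=6,fy=6)
  def cost(v):
    h=(hull(b,v[0]/100,v[1]/100,v[2],.062)+.5)*6-.5; m=np.zeros(big.shape,np.uint8);cv2.fillPoly(m,[np.round(h*16).astype(np.int32)],1,shift=4);return np.abs(m-big).sum()
  t=min((minimize(cost,[0,0,0],method="Nelder-Mead",options=dict(initial_simplex=np.array([[48,23.5+j,-.1+k],[48.8,24+j,-.05],[47.5,24+j,-.15],[48,24.5,-.1]]))) for j in(-.3,.3) for k in(-.05,.05)),key=lambda r:r.fun)
  print(r["confidence"],M.sum(),t.x,t.fun/36)
E
```

```text
clock: 19.88
eef_pos: [0.4828, 0.2374, 0.2345]
tool_rot: [0.055, 0.999, 0.001, 0.002]
contact_force: [0.3, 0.6, 1.0]
grip_width: 0.0858
grip_force: 0.0
clock: 20.5
eef_pos: [0.4471, -0.0631, 0.2307]
tool_rot: [0.055, 0.998, 0.0, -0.001]
contact_force: [0.2, 0.2, 0.8]
[194.98214286 184.46428571] [192 180   7  10  56]
[187.29090909 249.50909091] [183 245   9  10  55]
pointer yaw -0.1099682900668652
0.9 648 [48.18727672 23.84464469 -0.13042667] 37.06481594509549
```

View pics/i.png

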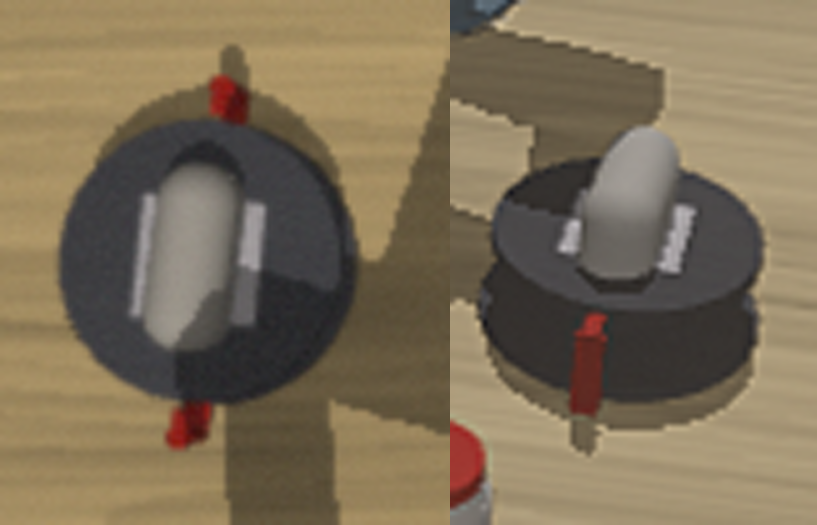

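The picture shows the mould seated between the insert's two visible sides, at (190,255). Its length runs with the line of the pointers at (229,98) and (188,424), measured as -0.12 against -0.11. I'll do a quick height check in the scene picture to confirm it is fully home.

Run:
```python
from h import *
a=manip.capture("scene");b=manip.capture("top"); rs=[]
for p in(a,b):
  for r in manip.regions_of("mould",p):
    if (p is a and r["uv"][0]>270) or (p is b and r["uv"][0]<250):
      print(r["confidence"],r["uv"],r["region"].sum()); rs.append((p,cv2.resize(r["region"].astype(np.float32),None,fx=6,fy=6))); break
def cost(v,yaw=None):
  t=0
  for p,big in rs:
    h=(hull(p,v[0]/100,v[1]/100,v[2],v[3]/100)+.5)*6-.5; m=np.zeros(big.shape,np.uint8);cv2.fillPoly(m,[np.round(h*16).astype(np.int32)],1,shift=4);t+=np.abs(m-big).sum()
  return t
t=min((minimize(cost,[0]*4,method="Nelder-Mead",options=dict(initial_simplex=np.array([[48,23.8,-.12,z],[48.8,24,-.08,z+.3],[47.5,24,-.15,z],[48,24.5,-.1,z],[48,24,-.1,z+.8]]))) for z in(5.6,6.2,6.8)),key=lambda r:r.fun)
print(t.x,t.fun/36)
for z in(5.6,6.2,6.8,7.4): print(z,cost([48.1,23.85,-.12,z])/36)
```

```text
0.64 [323.0, 179.7] 402
0.63 [189.6, 216.9] 625
[48.07868175 24.01951889 -0.12124784  6.01796511] 80.9278564453125
5.6 116.137344
6.2 99.267746
6.8 132.63387
7.4 188.87772
```

The height fit gives 60 mm where 62 mm is home. The yaw is -0.12 against -0.11 for the pointers, so the job is done and I hand it in.

```bash
python3 -c "
from bench import manip
print(manip.close_job())"
```

```text
the job is handed in; nothing more can be done
None
```

The mould is on the banding wheel with its foot home in the slot, in line with the red pointers to within about 0.01 rad by camera; it's released, the arm is clear, and the job was handed in at about 21 s (no verdict shown).

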